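# Pin the tow bar of a cask dolly with a sprung-ring linch pin

## Task

Lock the tow bar on the dolly's king post: take the linch pin out of its oak block, push it through the cross hole of the post until its shoulder is home against the post, then flip its sprung ring over the top of the post and past the pin's end until it snaps shut. Hand pressure is enough, so do not force the pin or the ring; let the oil can, rule, wedge and mallet lie where they are.

Things in the scene. Friction and masses are not known exactly. Their poses are not given: they have to be found in the camera images.
- hole (a point): Mouth of the cross hole, 108 mm up, in the middle of the near face of the dolly's upright steel king post. x: level, into the hole, as the pin is pushed; z up. Here the post is 32 mm deep (x) and 26 wide, its top 22 mm above the hole's axis. The hole is square, 12.5 mm wide, mouth bevelled 2 mm, and goes right through. Within 50 mm of the post all else is 45 mm or more below the axis.
- dolly_post: Fixed wooden bolster block, 112 x 120 x 45 mm, with the steel king post on it and a wooden tow bar whose iron eye is already on the post and which runs off to the left and back (top 84 mm above the bench). Origin under the post at bench level; axes parallel to those of hole.
- pin_block: Fixed oak block, 100 x 64 x 70 mm (x, y, z), origin at the centre of its underside. The pin lies level in it, along its x. The pin's handle is sunk 2 mm below the top in a groove 20 mm wide, so fingers cannot take it there; head and shank stand out in front (+x), 60 mm above the bench, with free room round the shank. Lift the pin straight up.
- linch_pin: Steel pin, 0.2 kg, 160 mm long. Origin: in its head, on the ring's hinge axis; x to the tip, y along the hinge, z to the side where the open ring stands. Along x, mm: handle 16 mm square, -90 to -11; head 24 mm wide and high, -11 to +11, its front face is the shoulder; shank 11 mm square, +11 to +65; thinner nose to +70. The shank enters the post up to the shoulder, so push it home by the handle.
- pin_shank (a point): Centre of the shank where it can be gripped, 27 mm from the pin's origin towards the tip and 16 mm in front of the shoulder; the tip is 43 mm farther on. Axes as the pin's. With its nose 27 mm in the hole the pin stays there by itself when let go, tilted 0.08 rad, its handle hanging some 11 mm low.
- pin_handle (a point): On the pin's axis in the handle, 74 mm behind the pin's origin; the flat end of the handle, 16 mm square, is 16 mm farther back. Axes as the pin's. The open ring leans over the handle up to 17 mm in front of this point, its highest part 57 mm above the pin's axis.
- pin_shoulder (a point): Centre of the head's front face (shoulder), 11 mm from the pin's origin. It meets hole when the pin is home.
- ring_end (a point): Middle of the ring's far side, 76 mm from the hinge axis; x points away from the hinge. The ring is an oval of 6 mm round steel, 61 mm wide, hinged on both sides of the pin's head. Open, it leans up and back over the handle; it swings up, over the post and down in front of the pin's tip.
- ring (a joint): Angle of the ring, rad: 0 open (135 degrees from the shank, leaning back over the handle), 1.83 when still 30 degrees above the shank, 2.36 shut, its far side in front of the tip. Sprung over-centre: pushed at its far side it resists with 1 N at first, 8 N at 0.8, then less; let go before 1.83 it springs back open, beyond that it snaps shut by itself and stays.
- oil_can: Tinplate oil can, 166 mm tall with a thin spout, behind the dolly post: leave alone.
- rule: Folded boxwood rule, 32 x 164 x 10 mm, on the bench near the front edge: leave alone.
- wedge: Oak wedge, 45 x 110 x 14 mm, on the bench near the front edge: leave alone.
- mallet: Oak mallet, 260 mm long, to the right: leave alone.

How it is judged:
On the way, in this order (a step that is already met when the one before it is completed fails the run):
1. the pin is through the post with its shoulder home, the ring still open (distance between pin_shoulder and hole below 0.004 m and angle between the x axis of pin_shoulder and the x axis of hole, either way round below 0.12 rad and value of joint ring below 1.4 rad), for 0.2 s.
2. the ring has snapped shut past the pin's end (value of joint ring above 2.2 rad), for 0.2 s.
At the end, for the whole second after the job is handed in: The pin is home in the post (shoulder within 4 mm of the hole's mouth, in line within 0.12 rad), its ring is snapped shut (joint above 2.2 rad), and the pin is at rest (distance between pin_shoulder and hole below 0.004 m and angle between the x axis of pin_shoulder and the x axis of hole, either way round below 0.12 rad and value of joint ring above 2.2 rad and linear speed of linch_pin below 0.02 m/s); the robot touches nothing.
It fails at once if the pin or its ring is forced against the post with more than 150 N (contact force between linch_pin and dolly_post above 150 N).
It fails at once if oil can, rule, wedge or mallet is pushed more than 30 mm (distance of any of oil_can, rule, wedge, mallet from where it was at the start of the episode above 0.03 m).
It also fails if it takes over 64 s, if anything falls off the work surface, if the arm or the gripper's body presses on something with over 40 N, if the wrist force passes 120 N, or if a joint passes its speed limit or range.

## Robot

A 7-joint arm with a two-finger parallel gripper is mounted at the origin on a cart in front of the work surface, level with it; the furniture and walls round the work are solid. World frame = base frame: x ahead of the robot, y to its left, z up, the work surface at z = 0. Lengths are in m, angles in rad, forces in N, time in s.
With the tool pointing down it reaches from about 0.425 to 0.875 m from the base axis. Payload 4.7 kg.
Tool frame: the origin (TCP) lies midway between the tips of the shut fingers; the grasp point (between the pads) lies 19 mm behind it; x points along the fingers, z is the direction in which the jaws open and shut, and the axes are right-handed (so a half turn about x gives the same grasp; the last joint's range is limited). The gripper opens to 87 mm and grips with 3 to 60 N. Pads are 19 mm wide; open, the fingers measure 117 mm over their backs; the gripper's body (75 mm by 190 mm) begins 51 mm behind the grasp point.
Start: joints at [1.118, 0.321, -0.07, 1.45, 0.023, 1.371, -0.057], TCP at [0.293, -0.58, 0.223] pointing down, gripper open.
Joint ranges: [-2.86, 2.86], [-0.3, 2.09], [-1.38, 1.24], [0.06, 2.45], [-1.56, 4.7], [0.09, 2.05], [-2.69, 2.69]. Speed limits (rad/s): [2.57, 2.57, 3.14, 3.14, 3.14, 3.14, 3.14].

## Interface

Orientations are given as a rotation vector (axis times angle).
In Python, from bench import ctrl, vision, close_job gives the robot as it stands. The module is installed in compiled form; this text tells all that it offers.
- The arm moves only by the tool servo_tool, never from a script. Its argument "commands" is a list that holds one entry, the list of rows, each a list of 7 numbers: the turn, a rotation vector about the tool's x, y, z in degrees, then the shift along the tool's x, y, z in mm, then the finger opening in mm, from 0 to 87. In form: [[[wx, wy, wz, x, y, z, grip], ...]]. A call has 1 to 5 rows; each row is the pose to reach, as a shift and turn from the pose commanded when the call began, along the tool's axes at that moment; what a row does not reach only later rows make up. A row lasts 1/8 s, in which the tool goes at most 62.5 mm and 10.7 degrees, less where a joint would pass 70% of its speed; a pose out of reach is approached as far as the arm can. A call with a gripper value outside its range is refused whole. The fingers move at their own pace and stop on an object; "newtons" is the grip in N (left out, the last holds). Time passes only in rows, so rows that repeat a pose let the fingers close. It gives the time, the measured TCP pose, the force and the opening at its end, in the units of the state.
- ctrl.get_state(): the state, without advancing time (a new reading comes with each control period).
- vision.get_image(name): name is "scene" or "top"; returns the picture (480x640x3 uint8, red, green, blue); there is no depth.
- vision.camera_info(name): a dict with "fov_y" (degrees; the focal length in pixels is half the picture's height over the tangent of half this angle, whatever the lens; pixels are square), "cx", "cy" (the principal point, pixels), "pose" (4x4, takes a point from camera to world coordinates). Camera axes: x right, y down, z forward; pixel columns grow to the right and rows downward; lengths in m; the calibration is good to about 2 mm. A picture is of the moment at which its call begins. camera_info takes no time and is no camera call.
- close_job(): hands the job in, once; it reports no verdict.
The state is a dict: "time": time; "joint_positions": joint angles; "qd": joint speeds; "joint_torque": joint torques, N m; "position": TCP position; "tool_rot": TCP orientation; "ft_force": force on the tool from outside, world axes, zero at the start; "torque": the same for the moment, N m; "grip_width": opening from 0.0 (shut) to 1.0 (fully open).
Only numpy, scipy, OpenCV 4.12 (cv2) and the standard library are available. Lean on these libraries where they do the work, as an engineer would, in place of code of your own. Each camera call takes 0.05 s, during which the arm holds its last target. There are 200 camera calls.

## Working session

There is one attempt and no reset: what is moved stays moved. The work goes in short steps, Python scripts to look and compute and a tool call to move; the robot and the scene stay as the last step left them, time stands still between calls to the robot, and variables do not carry over. Pictures are saved under pics/ and viewed, about 8 in all and at most 12, crops included, and the job is handed in when it is done.

Besides the shell and the picture viewer there is one more tool, called as name(argument=value, ...), one argument or row to a line, values as JSON. servo_tool: Moves the arm, as the interface text tells. Its arguments: {"type":"object","properties":{"commands":{"type":"array"},"newtons":{"type":"number"}},"required":["commands"]}

```bash
mkdir -p pics; cat > h.py <<'E'
import numpy as np, cv2
from bench import ctrl, vision
from scipy.spatial.transform import Rotation as R
def snap(n,f):
    im=vision.get_image(n); cv2.imwrite(f'pics/{f}.png',im[:,:,::-1]); return im
def cam(n):
    c=vision.camera_info(n); f=240/np.tan(np.radians(c['fov_y'])/2); return f,c['cx'],c['cy'],np.array(c['pose'])
def ray(n,u,v):
    f,cx,cy,P=cam(n); d=P[:3,:3]@np.array([(u-cx)/f,(v-cy)/f,1]); return P[:3,3],d
def onz(n,u,v,z):
    o,d=ray(n,u,v); return o+d*(z-o[2])/d[2]
def proj(n,p):
    f,cx,cy,P=cam(n); q=P[:3,:3].T@(np.array(p)-P[:3,3]); return np.array([cx+f*q[0]/q[2],cy+f*q[1]/q[2]])
def tri(u1,u2):
    A=[];b=[]
    (o,d),(p,e)=ray('scene',*u1),ray('top',*u2)
    s=np.linalg.lstsq(np.c_[d,-e],p-o,rcond=None)[0]
    a,c=o+d*s[0],p+e*s[1]; return (a+c)/2,np.linalg.norm(a-c)
def rel(p,s=None):
    s=s or ctrl.get_state(); r=R.from_rotvec(s['tool_rot']); return r.inv().apply(np.array(p)-s['position'])*1000
E
python3 - <<'E'
from h import *
np.set_printoptions(precision=4,suppress=True)
for n in('scene','top'):
    snap(n,n+'0'); print(n,cam(n), vision.camera_info(n))
s=ctrl.get_state(); print(s); print(R.from_rotvec(s['tool_rot']).as_matrix())
E
```

```text
scene (np.float64(492.05459966695383), 321.86044780832384, 237.48021559547033, array([[-0.7747, -0.4468,  0.4474,  0.102 ],
       [-0.6322,  0.5612, -0.5342,  0.6143],
       [-0.0124, -0.6967, -0.7172,  0.7551],
       [ 0.    ,  0.    ,  0.    ,  1.    ]])) {'fov_y': 52.0016811971651, 'cx': 321.86044780832384, 'cy': 237.48021559547033, 'pose': array([[-0.7747, -0.4468,  0.4474,  0.102 ],
       [-0.6322,  0.5612, -0.5342,  0.6143],
       [-0.0124, -0.6967, -0.7172,  0.7551],
       [ 0.    ,  0.    ,  0.    ,  1.    ]])}
top (np.float64(585.3683098172833), 329.9337509521987, 237.20587466629468, array([[-0.0235, -0.9967,  0.0783,  0.43  ],
       [-0.9996,  0.0245,  0.012 ,  0.1413],
       [-0.0139, -0.078 , -0.9969,  1.1108],
       [ 0.    ,  0.    ,  0.    ,  1.    ]])) {'fov_y': 44.587089553780075, 'cx': 329.9337509521987, 'cy': 237.20587466629468, 'pose': array([[-0.0235, -0.9967,  0.0783,  0.43  ],
       [-0.9996,  0.0245,  0.012 ,  0.1413],
       [-0.0139, -0.078 , -0.9969,  1.1108],
       [ 0.    ,  0.    ,  0.    ,  1.    ]])}
{'time': 0.1, 'joint_positions': array([ 1.1181,  0.3217, -0.0701,  1.4515,  0.0226,  1.3708, -0.0569]), 'qd': array([-0.0015,  0.0001,  0.0012, -0.0027,  0.0001, -0.0006,  0.0002]), 'joint_torque': array([  0.0001, -49.257 ,  -0.4055, -31.3401,  -0.0643,   0.0395,
         0.    ]), 'position': array([ 0.2923, -0.58  ,  0.2216]), 'tool_rot': array([ 0.8597,  1.3961, -0.8583]), 'ft_force': array([0.1369, 1.2196, 0.7235]), 'torque': array([ 0.0195,  0.0126, -0.0295]), 'grip_width': 0.9983292414184}
[[-0.0008  0.893   0.4501]
 [ 0.0015  0.4501 -0.893 ]
 [-1.     -0.0001 -0.0017]]
```

View pics/scene0.png

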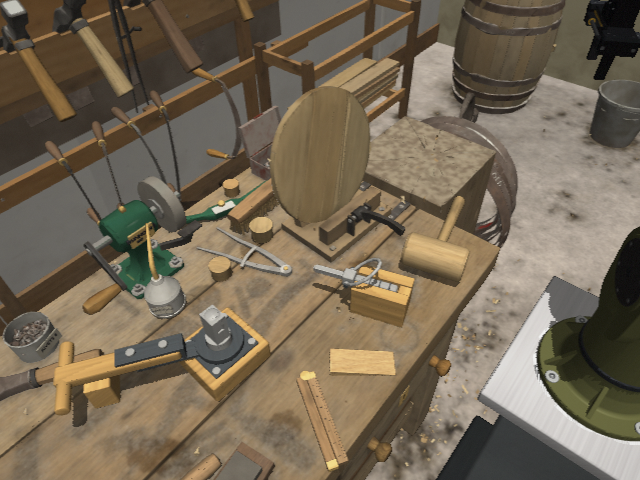

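View pics/top0.png

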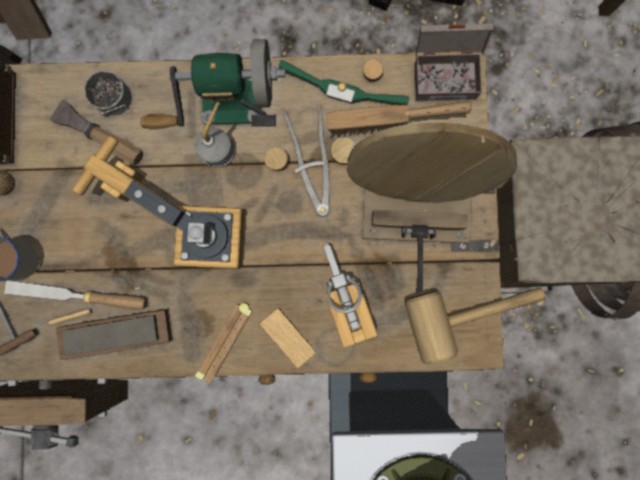

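The top view shows the post top near (199,233) and the pin block near (352,313), with the shank pointing up to (332,250). The scene view shows the post near (213,320) and the pin near (345,278). Next: enlarged crops of both.

```bash
python3 - <<'E'
import cv2,numpy as np
t=cv2.imread('pics/top0.png');s=cv2.imread('pics/scene0.png')
def c(im,x,y,w,h,k):
    o=cv2.resize(im[y:y+h,x:x+w],None,fx=k,fy=k,interpolation=cv2.INTER_CUBIC)
    for i in range(0,w,10):cv2.putText(o,str(x+i),(i*k,8),0,.3,(0,255,255)) if i%20==0 else 0;cv2.line(o,(i*k,0),(i*k,4),(0,255,255))
    for i in range(0,h,10):cv2.putText(o,str(y+i),(0,i*k+4),0,.3,(0,255,255)) if i%20==0 else 0
    return o
cv2.imwrite('pics/c1.png',np.hstack([c(t,165,195,80,80,5),c(t,310,235,80,115,5)[:400]]) if 0 else np.hstack([c(t,165,195,80,110,5),c(t,310,238,80,110,5)]))
cv2.imwrite('pics/c2.png',np.hstack([c(s,175,295,100,115,4),c(s,305,245,100,115,4)]))
E
```

```text
(no output)
```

View pics/c1.png

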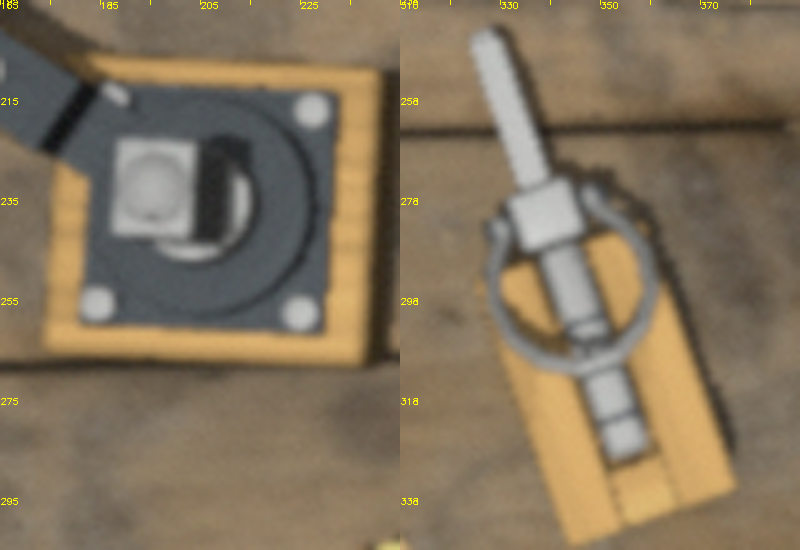

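View pics/c2.png

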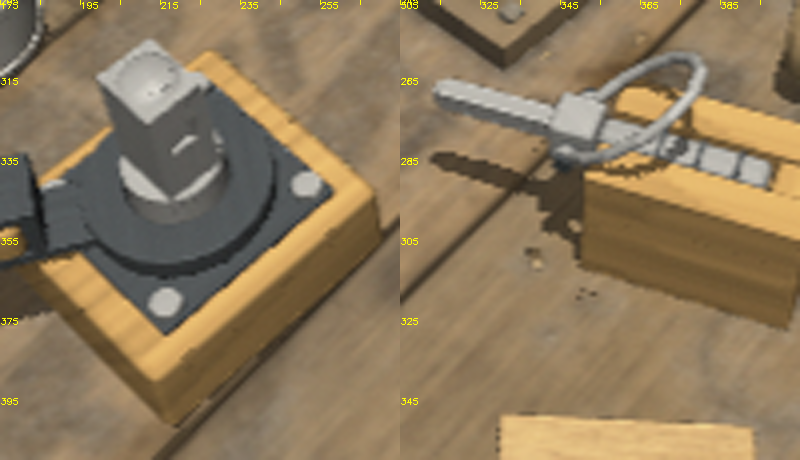

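Seen: in top, the post's top face has corners at about (188,222), (204,223), (203,242) and (187,241). The pin runs from its tip at (327,243) to its handle end at (356,329). In scene, the hole is a light spot at (220,331) on the face towards -x. Now measuring with masks.

```bash
cat > m.py <<'E'
from h import *
np.set_printoptions(precision=4,suppress=True)
t=cv2.imread('pics/top0.png');hsv=cv2.cvtColor(t,cv2.COLOR_BGR2HSV).astype(int)
def sub(m,x0,y0,x1,y1):
    z=np.zeros(m.shape,np.uint8); z[y0:y1,x0:x1]=m[y0:y1,x0:x1]; return z
bright=((hsv[:,:,1]<40)&(hsv[:,:,2]>125)).astype(np.uint8)
# post top
m=sub(bright,180,215,206,250); n,l,st,ce=cv2.connectedComponentsWithStats(m); i=1+np.argmax(st[1:,4])
c=cv2.findContours((l==i).astype(np.uint8),cv2.RETR_EXTERNAL,2)[0][0]
r=cv2.minAreaRect(c); print('post rect',r,st[i])
P=np.array([onz('top',*p,.130) for p in cv2.boxPoints(r)]); print(P, P.mean(0), 'edges',np.linalg.norm(P-np.roll(P,-1,0),axis=1))
for k in range(4): d=P[(k+1)%4]-P[k]; print(np.degrees(np.arctan2(d[1],d[0])),end=' ')
man=np.array([(115,138),(198,140),(193,236),(112,234)]);man=(man+.5)/5-.5+[165,195]
Q=np.array([onz('top',*p,.130) for p in man]); print('\nman',Q.mean(0),np.linalg.norm(Q-np.roll(Q,-1,0),axis=1))
# yaw candidates from bolster top edges (orange), z=.045
def edge(a,b,z,o):
    a,b=[onz('top',*((np.array(p)+.5)/5-.5+o),z) for p in (a,b)]; d=b-a; return np.degrees(np.arctan2(d[1],d[0])),a,b
print('bolster right',edge((363,355),(378,72),.045,[165,195]),'front',edge((365,362),(48,348),.045,[165,195]))
# pin
m=sub(bright,320,238,365,335)
n,l,st,ce=cv2.connectedComponentsWithStats(m);print(st[1:],ce[1:])
o=[310,238]
tip=onz('top',*((np.array((84,27))+.5)/5-.5+o),.060)
hend=onz('top',*((np.array((230,457))+.5)/5-.5+o),.066)
sh=onz('top',*((np.array((134,184))+.5)/5-.5+o),.0655)
hf=onz('top',*((np.array((136,182))+.5)/5-.5+o),.072);hb=onz('top',*((np.array((157,247))+.5)/5-.5+o),.072)
print('tip',tip,'hend',hend,'len',np.linalg.norm((tip-hend)[:2]),'yaw',np.degrees(np.arctan2(*(tip-hend)[1::-1])),'head',hf,hb)
# scene checks
print('hole tri spot scene', onz('scene',220,331,.108))
E
python3 m.py
```

```text
post rect ((196.0, 234.5), (23.0, 18.0), 90.0) [187 223  19  24 326]
[[0.537  0.394  0.13  ]
 [0.5362 0.3635 0.13  ]
 [0.4973 0.3638 0.13  ]
 [0.498  0.3942 0.13  ]] [0.5171 0.3789 0.13  ] edges [0.0305 0.0389 0.0304 0.0389]
-91.42612049748472 179.6116430151337 88.60529391114119 -0.25015095805237103 
man [0.5214 0.3797 0.13  ] [0.0282 0.0325 0.0274 0.0325]
bolster right (np.float64(-3.6801252204962975), array([0.4659, 0.3244, 0.045 ]), array([0.5697, 0.3177, 0.045 ])) front (np.float64(86.11453182871871), array([0.4633, 0.3237, 0.045 ]), array([0.4712, 0.4397, 0.045 ]))
[[324 244  27  62 508]
 [347 276   7   7  15]
 [329 282   3   5  10]
 [354 284   4   4   6]
 [328 291   1   1   1]
 [358 290   2   3   3]
 [328 293   2   9   9]
 [330 294  31  35 241]] [[336.8819 275.5472]
 [349.1333 278.8   ]
 [329.9    283.6   ]
 [355.5    285.1667]
 [328.     291.    ]
 [358.3333 291.    ]
 [328.6667 297.    ]
 [350.4647 314.195 ]]
tip [0.5022 0.1606 0.06  ] hend [0.3482 0.1123 0.066 ] len 0.1613738720428966 yaw 17.385093835187508 head [0.4459 0.1432 0.072 ] [0.4228 0.1363 0.072 ]
hole tri spot scene [0.5015 0.3877 0.108 ]
```

```bash
python3 - <<'E'
from h import *
np.set_printoptions(precision=4,suppress=True)
k=lambda p:(np.array(p)+.5)/4-.5+[175,295]
k2=lambda p:(np.array(p)+.5)/4-.5+[305,245]
C=np.array([.5214,.3797]);y=np.radians(-3.8);X=np.array([np.cos(y),np.sin(y)]);Y=np.array([-X[1],X[0]])
for a,b in((1,1),(1,-1),(-1,-1),(-1,1)):
    q=np.r_[C+a*.016*X+b*.013*Y,.130]; print(a,b,q,proj('scene',q),proj('top',q))
h=np.r_[C-.016*X,.108];print('hole',h,proj('scene',h))
S=[onz('scene',*k(p),.13) for p in((98,78),(150,40),(202,80),(148,122))];print('scene corners',np.array(S),np.mean(S,0))
# pin: tip & head in scene
print('tip scene',k2((37,86)),onz('scene',*k2((37,88)),.060))
o=np.array([.4350,.1398]);y=np.radians(17.4);U=np.array([np.cos(y),np.sin(y)])
for d in(70,27,11,-90):print(d,proj('scene',np.r_[o+U*d/1e3,.060]),proj('top',np.r_[o+U*d/1e3,.060]))
s=ctrl.get_state()
g=np.r_[o+U*.027,.060]; print('shank',g,'rel TCP', rel(g-[0,0,.019]))
E
```

```text
1 1 [0.5382 0.3916 0.13  ] [199.6509 312.1302] [188.4161 222.2335]
1 -1 [0.5365 0.3657 0.13  ] [212.9653 302.1225] [203.7296 222.8676]
-1 -1 [0.5046 0.3678 0.13  ] [225.9001 313.4385] [202.5995 241.7499]
-1 1 [0.5063 0.3937 0.13  ] [212.5375 323.8509] [187.2481 241.1057]
hole [0.5054 0.3808 0.108 ] [221.555  326.7387]
scene corners [[0.536  0.3946 0.13  ]
 [0.5339 0.3698 0.13  ]
 [0.5039 0.3701 0.13  ]
 [0.5056 0.3962 0.13  ]] [0.5198 0.3827 0.13  ]
tip scene [313.875 266.125] [0.4995 0.1645 0.06  ]
70 [314.1943 264.8521] [326.3067 243.215 ]
27 [335.7226 271.2211] [333.998  265.8579]
11 [343.8729 273.6324] [336.8724 274.3203]
-90 [397.1554 289.3957] [355.1771 328.2091]
shank [0.4608 0.1479 0.06  ] rel TCP [ 181.5296  478.0999 -573.8697]
```

servo_tool(
  commands=[
    [[9.3,0,0,0,321,-264,87],[9.3,0,0,0,321,-264,87],[9.3,0,0,0,321,-264,87],[9.3,0,0,0,321,-264,87],[9.3,0,0,0,321,-264,87]],
  ],
  newtons=40,
)

```text
time: 0.72
position: [0.4191, -0.2925, 0.2223]
tool_rot: [0.982, 1.338, -0.982]
ft_force: [1.2, -0.6, -0.8]
grip_width: 1.0
```

```bash
cat > r.py <<'E'
import sys
from h import *
np.set_printoptions(precision=2,suppress=True)
s=ctrl.get_state(); r=R.from_rotvec(s['tool_rot'])
print('t',s['time'],'pos',s['position']*1000,'q',s['joint_positions'],'grip',s['grip_width']*87,'F',s['ft_force'])
print(r.as_matrix())
def tgt(p,xdir,ydir):
    x=np.array(xdir,float);x/=np.linalg.norm(x);y=np.array(ydir,float);y-=x*(x@y);y/=np.linalg.norm(y)
    T=R.from_matrix(np.c_[x,y,np.cross(x,y)]); w=(r.inv()*T).as_rotvec(degrees=True)
    print('rot',w,'shift',r.inv().apply(np.array(p)-s['position'])*1000)
if len(sys.argv)>1:
    for a in sys.argv[1:]: tgt(*eval(a))
E
python3 r.py "([.4608,.1479,.15],[0,0,-1],[.954,.299,0])"
```

```text
t 0.725 pos [ 419.08 -292.53  222.32] q [ 0.81  0.04 -0.26  1.78  0.01  1.32 -0.72] grip 86.96172905215646 F [ 1.22 -0.64 -0.81]
[[-0.    0.95  0.3 ]
 [-0.    0.3  -0.95]
 [-1.   -0.    0.  ]]
rot [0.04 0.01 0.01] shift [  72.25  171.82 -407.68]
```

servo_tool(
  commands=[
    [[0,0,0,0,120,-200,87],[0,0,0,0,120,-200,87],[0,0,0,0,172,-408,87],[0,0,0,0,172,-408,87],[0,0,0,0,172,-408,87]],
  ],
)

```text
time: 1.35
position: [0.4548, 0.0162, 0.2224]
tool_rot: [0.982, 1.337, -0.982]
ft_force: [0.7, -0.6, -0.6]
grip_width: 1.005
```

servo_tool(
  commands=[
    [[0,0,0,0,0,0,87]],
  ],
)

```text
time: 1.48
position: [0.4549, 0.0199, 0.2227]
tool_rot: [0.975, 1.342, -0.974]
ft_force: [0.3, -0.9, -0.5]
grip_width: 0.998
```

```bash
python3 r.py "([.4608,.1479,.15],[0,0,-1],[.954,.299,0])"
```

```text
t 1.475 pos [454.9   19.94 222.7 ] q [ 0.52 -0.09 -0.59  1.89 -0.05  1.33 -1.3 ] grip 86.82911432952801 F [ 0.33 -0.93 -0.49]
[[ 0.    0.95  0.31]
 [ 0.    0.31 -0.95]
 [-1.    0.   -0.  ]]
rot [ 0.61 -0.03 -0.03] shift [  72.79   45.15 -119.83]
```

servo_tool(
  commands=[
    [[0.6,0,0,0,45,-120,87],[0.6,0,0,20,45,-120,87],[0.6,0,0,72,45,-120,87],[0.6,0,0,72,45,-120,87],[0.6,0,0,72,45,-120,87]],
  ],
)

```text
time: 2.1
position: [0.4632, 0.141, 0.1515]
tool_rot: [0.992, 1.333, -0.991]
ft_force: [0.3, -0.2, 0.4]
grip_width: 0.997
```

```bash
python3 r.py "([.4605,.149,.041],[0,0,-1],[.954,.299,0])"; python3 - <<'E'
from h import *
a=snap('scene','s1')[200:360,270:430];b=snap('top','t1')[200:360,270:430]
cv2.imwrite('pics/c3.png',cv2.resize(np.hstack([a,b])[:,:,::-1],None,fx=2.5,fy=2.5,interpolation=2))
E
```

```text
t 2.1 pos [463.16 140.95 151.55] q [ 0.39  0.06 -0.75  1.92  0.04  1.18 -1.66] grip 86.76870163402033 F [ 0.25 -0.23  0.37]
[[ 0.    0.96  0.29]
 [-0.    0.29 -0.96]
 [-1.    0.    0.  ]]
rot [-0.68  0.02 -0.04] shift [110.54  -0.3   -8.51]
```

View pics/c3.png

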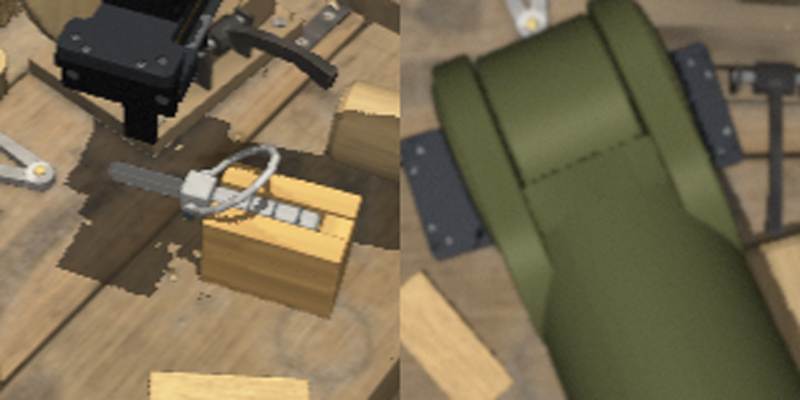

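servo_tool(
  commands=[
    [[0,0,0,0,0,0,87],[0,0,0,0,0,0,87]],
  ],
)

```text
time: 2.45
position: [0.4629, 0.1419, 0.1514]
tool_rot: [0.991, 1.332, -0.99]
ft_force: [0.2, 0.7, -0.2]
grip_width: 1.002
```

```bash
python3 r.py "([.4605,.149,.041],[0,0,-1],[.954,.299,0])"
```

```text
t 2.45 pos [462.87 141.94 151.38] q [ 0.39  0.06 -0.75  1.92  0.04  1.18 -1.66] grip 87.16380648883055 F [ 0.16  0.71 -0.18]
[[ 0.    0.96  0.29]
 [-0.    0.29 -0.96]
 [-1.    0.    0.  ]]
rot [-0.6   0.04 -0.08] shift [110.37  -0.39  -7.51]
```

servo_tool(
  commands=[
    [[-0.6,0,0,20,0,-7.5,87],[-0.6,0,0,55,0,-7.5,87],[-0.6,0,0,90,0,-7.5,87],[-0.6,0,0,110,0,-7.5,87],[-0.6,0,0,110,0,-7.5,87]],
  ],
)

```text
time: 3.08
position: [0.4589, 0.1491, 0.0394]
tool_rot: [0.981, 1.34, -0.984]
ft_force: [0.2, 0.4, -0.4]
grip_width: 1.0
```

servo_tool(
  commands=[
    [[0,0,0,0,0,0,87],[0,0,0,0,0,0,6],[0,0,0,0,0,0,6],[0,0,0,0,0,0,6],[0,0,0,0,0,0,6]],
  ],
  newtons=30,
)

```text
time: 3.7
position: [0.4602, 0.1494, 0.0407]
tool_rot: [0.982, 1.338, -0.982]
ft_force: [-0.7, 0.5, 0.5]
grip_width: 0.631
```

```bash
python3 r.py "([.4605,.149,.041],[0,0,-1],[.954,.299,0])"
```

```text
t 3.7 pos [460.15 149.39  40.66] q [ 0.33  0.22 -0.75  2.03  0.18  0.96 -1.78] grip 54.916796279536754 F [-0.74  0.53  0.48]
[[ 0.    0.95  0.3 ]
 [-0.    0.3  -0.95]
 [-1.    0.    0.  ]]
rot [ 0.04  0.01 -0.01] shift [-0.34  0.21  0.48]
```

servo_tool(
  commands=[
    [[0,0,0,0,0,0,6],[0,0,0,0,0,0,6],[0,0,0,0,0,0,6],[0,0,0,0,0,0,6],[0,0,0,0,0,0,6]],
  ],
)

```text
time: 4.32
position: [0.4602, 0.1494, 0.0406]
tool_rot: [0.982, 1.338, -0.982]
ft_force: [0.4, 1.5, -0.4]
grip_width: 0.121
```

servo_tool(
  commands=[
    [[0,0,0,0,0,0,6],[0,0,0,0,0,0,6]],
  ],
)

```text
time: 4.58
position: [0.4602, 0.1494, 0.0405]
tool_rot: [0.982, 1.338, -0.982]
ft_force: [-0.6, -0.3, -0.6]
grip_width: 0.123
```

```bash
python3 r.py
```

```text
t 4.575 pos [460.18 149.37  40.54] q [ 0.33  0.22 -0.75  2.03  0.18  0.96 -1.78] grip 10.743056931513816 F [-0.57 -0.29 -0.58]
[[ 0.    0.95  0.3 ]
 [-0.    0.3  -0.95]
 [-1.    0.    0.  ]]
```

servo_tool(
  commands=[
    [[0,0,0,-15,0,0,6],[0,0,0,-50,0,0,6],[0,0,0,-90,0,0,6],[0,0,0,-110,0,0,6],[0,0,0,-110,0,0,6]],
  ],
)

```text
time: 5.2
position: [0.4613, 0.1499, 0.1526]
tool_rot: [0.984, 1.335, -0.98]
ft_force: [0.7, 0.2, -2.7]
grip_width: 0.124
```

servo_tool(
  commands=[
    [[5,0,0,0,15,-50,6],[10,0,0,0,30,-100,6],[15,0,0,0,44,-150,6],[20,0,0,0,54,-200,6],[21,0,0,0,58,-229,6]],
  ],
)

```text
time: 5.82
position: [0.4446, 0.3879, 0.1491]
tool_rot: [1.252, 1.183, -1.255]
ft_force: [-0.1, -0.4, -2.0]
grip_width: 0.12
```

servo_tool(
  commands=[
    [[0,0,0,0,0,0,6]],
  ],
)

```text
time: 5.95
position: [0.444, 0.388, 0.1491]
tool_rot: [1.249, 1.185, -1.253]
ft_force: [0.7, 0.5, -1.8]
grip_width: 0.122
```

```bash
python3 r.py "([.4469,.3856,.0885],[0,0,-1],[.9978,-.0663,0])"
```

```text
t 5.95 pos [443.96 387.96 149.14] q [-0.06  0.36 -0.85  1.68  0.28  1.24 -2.6 ] grip 10.604461404870424 F [ 0.66  0.54 -1.8 ]
[[-0.    1.   -0.06]
 [ 0.   -0.06 -1.  ]
 [-1.   -0.   -0.  ]]
rot [ 0.57 -0.03  0.2 ] shift [60.63  3.28  2.22]
```

servo_tool(
  commands=[
    [[0.5,0,0,30,3,2,6],[0.5,0,0,55,3,2,6],[0.5,0,0,60.5,3,2,6],[0.5,0,0,60.5,3,2,6],[0.5,0,0,60.5,3,2,6]],
  ],
)

```text
time: 6.58
position: [0.4502, 0.3834, 0.0911]
tool_rot: [1.263, 1.174, -1.26]
ft_force: [1.8, 0.1, -1.5]
grip_width: 0.127
```

```bash
python3 r.py "([.4469,.3856,.0885],[0,0,-1],[.9978,-.0663,0])"; python3 - <<'E'
from h import *
a=snap('scene','s2')[275:375,150:300];b=snap('top','t2')[200:300,150:300]
cv2.imwrite('pics/c4.png',cv2.resize(np.vstack([a])[:,:,::-1],None,fx=5,fy=5,interpolation=2))
cv2.imwrite('pics/c5.png',cv2.resize(np.vstack([a,b])[:,:,::-1],None,fx=3,fy=3,interpolation=2))
E
```

```text
t 6.575 pos [450.24 383.41  91.13] q [-0.09  0.41 -0.81  1.73  0.32  1.14 -2.63] grip 11.020315283833485 F [ 1.77  0.14 -1.54]
[[ 0.    1.   -0.07]
 [ 0.   -0.07 -1.  ]
 [-1.    0.   -0.  ]]
rot [-0.27 -0.05 -0.08] shift [ 2.63 -3.49 -1.95]
```

View pics/c5.png

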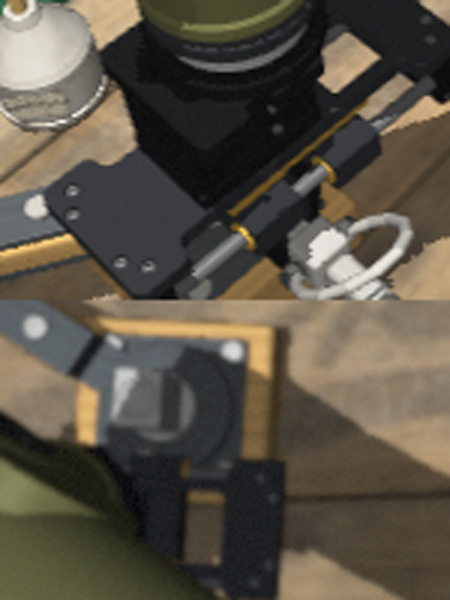

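Scene view: the gripper body hides the hole, and the pin's head and ring show at about (257,360). Top view: the post top is clear near (197,233), with the gripper in front of it. I'll overlay the head as predicted from the robot pose to calibrate the scene camera against the robot.

```bash
python3 - <<'E'
from h import *
im=cv2.imread('pics/s2.png');x0,y0,k=225,320,8
o=cv2.resize(im[y0:y0+60,x0:x0+75],None,fx=k,fy=k,interpolation=2)
s=ctrl.get_state();r=R.from_rotvec(s['tool_rot']);g=s['position']+r.apply([-.0195,0,0])
X=r.apply([0,1,0]);Z=np.array([0,0,1]);Y=np.cross(Z,X)
q=lambda a,b,c:((proj('scene',g+X*a+Y*b+Z*c)+.5-[x0,y0])*k).astype(int)
for xx,h in((-38,12),(-16,12),(-38,8),(-117,8)):
    cv2.polylines(o,[np.array([q(xx/1e3,h*b/1e3,h*c/1e3) for b,c in((1,1),(1,-1),(-1,-1),(-1,1))])],True,(0,0,255) if h==12 else (0,255,0),1)
cv2.imwrite('pics/c6.png',o)
E
```

```text
(no output)
```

View pics/c6.png

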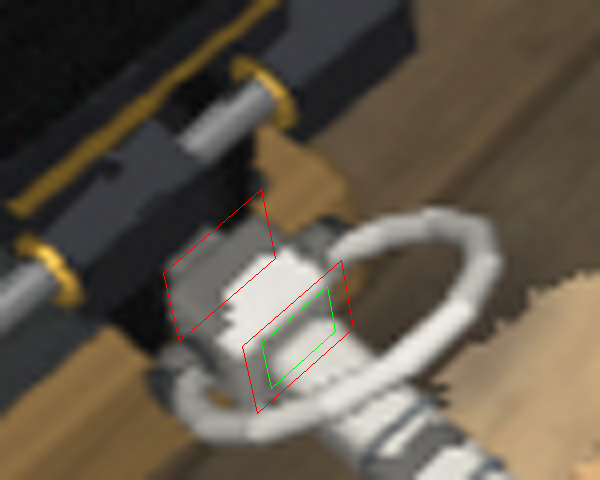

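servo_tool(
  commands=[
    [[0,0,0,2.6,0,-3,6],[0,0,0,2.6,0,-3,6],[0,0,0,2.6,0,-3,6]],
  ],
)

```text
time: 7.05
position: [0.4497, 0.3862, 0.0874]
tool_rot: [1.261, 1.175, -1.261]
ft_force: [-0.5, 0.2, -1.0]
grip_width: 0.12
```

```bash
python3 r.py "([.4502,.3863,.0885],[0,0,-1],[.9978,-.0663,0])"
```

```text
t 7.05 pos [449.75 386.18  87.4 ] q [-0.1   0.42 -0.8   1.73  0.33  1.13 -2.64] grip 10.430383414878252 F [-0.5   0.25 -1.05]
[[-0.    1.   -0.07]
 [-0.   -0.07 -1.  ]
 [-1.   -0.    0.  ]]
rot [-0.24  0.01  0.  ] shift [-1.1   0.44 -0.16]
```

servo_tool(
  commands=[
    [[0,0,0,-0.8,4,0,6],[0,0,0,-0.8,8,0,6],[0,0,0,-0.8,12,0,6],[0,0,0,-0.8,16,0,6],[0,0,0,-0.8,19,0,6]],
  ],
)

```text
time: 7.68
position: [0.4687, 0.3846, 0.0882]
tool_rot: [1.261, 1.175, -1.262]
ft_force: [-1.8, -0.2, -0.7]
grip_width: 0.123
```

```bash
python3 r.py "([.480,.3843,.0885],[0,0,-1],[.9978,-.0663,0])"
```

```text
t 7.675 pos [468.73 384.59  88.18] q [-0.1   0.44 -0.79  1.7   0.34  1.15 -2.62] grip 10.712683811864908 F [-1.79 -0.21 -0.65]
[[-0.    1.   -0.07]
 [-0.   -0.07 -1.  ]
 [-1.   -0.    0.  ]]
rot [-0.26  0.03  0.04] shift [-0.33 11.26 -0.51]
```

servo_tool(
  commands=[
    [[0,0,0,0,3,0,6],[0,0,0,0,6,0,6],[0,0,0,0,9,0,6],[0,0,0,0,12,0,6]],
  ],
)

```text
time: 8.18
position: [0.4808, 0.3838, 0.0882]
tool_rot: [1.261, 1.175, -1.261]
ft_force: [-1.3, -0.5, 0.4]
grip_width: 0.121
```

```bash
python3 r.py "([.490,.3833,.0885],[0,0,-1],[.9978,-.0663,0])"
```

```text
t 8.175 pos [480.77 383.8   88.21] q [-0.1   0.46 -0.78  1.68  0.35  1.15 -2.61] grip 10.555794747779247 F [-1.35 -0.55  0.44]
[[-0.    1.   -0.07]
 [-0.   -0.07 -1.  ]
 [-1.   -0.    0.  ]]
rot [-0.25  0.02  0.01] shift [-0.29  9.24 -0.16]
```

servo_tool(
  commands=[
    [[0,0,0,0,3,0,6],[0,0,0,0,6,0,6],[0,0,0,0,9,0,6],[0,0,0,0,11,0,6],[0,0,0,0,11,0,6]],
  ],
)

```text
time: 8.8
position: [0.4921, 0.383, 0.0882]
tool_rot: [1.262, 1.174, -1.261]
ft_force: [-2.0, -1.9, 0.9]
grip_width: 0.118
```

```bash
python3 r.py "([.490,.3833,.0885],[0,0,-1],[.9978,-.0663,0])"
```

```text
t 8.8 pos [492.12 383.05  88.24] q [-0.1   0.47 -0.77  1.65  0.36  1.16 -2.6 ] grip 10.223886007039953 F [-1.98 -1.86  0.88]
[[ 0.    1.   -0.07]
 [-0.   -0.07 -1.  ]
 [-1.    0.   -0.  ]]
rot [-0.27 -0.   -0.03] shift [-0.26 -2.13 -0.1 ]
```

servo_tool(
  commands=[
    [[0,0,0,0,1,0,6],[0,0,0,0,2,0,6],[0,0,0,0,2,0,6]],
  ],
)

```text
time: 9.18
position: [0.4937, 0.383, 0.0883]
tool_rot: [1.261, 1.175, -1.261]
ft_force: [-3.9, -2.5, 2.0]
grip_width: 0.122
```

servo_tool(
  commands=[
    [[0,0,0,0,0,0,18],[0,0,0,0,0,0,30],[0,0,0,0,0,0,40],[0,0,0,0,0,0,40],[0,0,0,0,0,0,40]],
  ],
)

```text
time: 9.8
position: [0.4938, 0.383, 0.0882]
tool_rot: [1.261, 1.175, -1.261]
ft_force: [0.7, -0.8, -0.1]
grip_width: 0.451
```

```bash
python3 r.py
```

```text
t 9.8 pos [493.8 383.   88.2] q [-0.1   0.48 -0.77  1.65  0.36  1.16 -2.6 ] grip 39.27887486755974 F [ 0.75 -0.82 -0.09]
[[ 0.    1.   -0.07]
 [-0.   -0.07 -1.  ]
 [-1.    0.    0.  ]]
```

servo_tool(
  commands=[
    [[0,0,0,-20,0,0,40],[0,0,0,-60,0,0,40],[0,0,0,-110,0,0,40],[0,0,0,-150,0,0,40],[0,0,0,-150,0,0,40]],
  ],
)

```text
time: 10.42
position: [0.495, 0.3852, 0.2439]
tool_rot: [1.268, 1.174, -1.253]
ft_force: [0.2, 0.2, -0.8]
grip_width: 0.458
```

servo_tool(
  commands=[
    [[-10,0,0,0,-30,0,40],[-20,0,0,0,-70,0,40],[-30,0,0,0,-110,0,40],[-40,0,0,0,-140,0,40],[-50,0,0,0,-140,0,40]],
  ],
)

```text
time: 11.05
position: [0.3509, 0.3936, 0.2385]
tool_rot: [0.592, 1.487, -0.594]
ft_force: [0.4, -0.3, 0.6]
grip_width: 0.465
```

servo_tool(
  commands=[
    [[-10,0,0,0,0,0,40],[-20,0,0,0,0,0,40],[-30,0,0,0,0,0,40],[-40,0,0,0,0,0,40],[-50,0,0,0,0,0,40]],
  ],
)

```text
time: 11.68
position: [0.3537, 0.3927, 0.2381]
tool_rot: [-0.087, 1.569, 0.086]
ft_force: [-0.6, -0.2, -0.5]
grip_width: 0.462
```

servo_tool(
  commands=[
    [[-10,0,0,0,0,0,40],[-20,0,0,0,0,0,40],[-30,0,0,0,0,0,40],[-40,0,0,0,0,0,40],[-50,0,0,0,0,0,40]],
  ],
)

```text
time: 12.3
position: [0.3538, 0.3927, 0.2381]
tool_rot: [-0.766, 1.432, 0.765]
ft_force: [-0.5, 0.0, 0.2]
grip_width: 0.454
```

```bash
python3 r.py "([.393,.3897,.097],[.7056,-.0469,-.7071],[-.7056,.0469,-.7071])"; python3 - <<'E'
from h import *
a=snap('scene','s3')[290:390,170:300];b=snap('top','t3')[200:300,150:280]
cv2.imwrite('pics/c7.png',cv2.resize(np.vstack([a,b])[:,:,::-1],None,fx=3,fy=3,interpolation=2))
E
```

```text
t 12.3 pos [353.76 392.67 238.13] q [ 0.26  0.24 -1.29  1.7   0.23  1.39 -0.09] grip 39.519814043443084 F [-0.5   0.04  0.16]
[[-0.   -0.83  0.55]
 [-0.    0.55  0.83]
 [-1.   -0.   -0.  ]]
rot [-28.32 -11.78 -43.95] shift [141.13 -34.25  19.39]
```

View pics/c7.png

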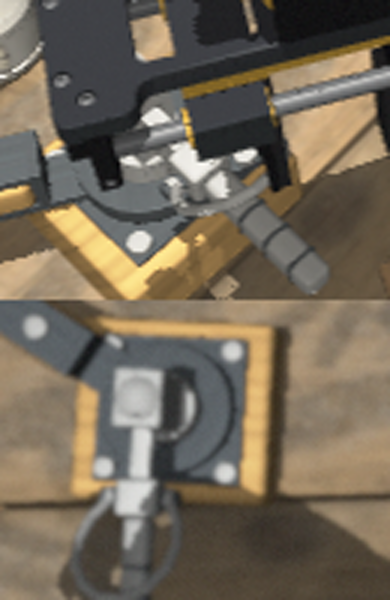

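Seen: top shows the pin in the post and in line (shank from post (196,250) to head (195,265), ring open). Scene shows the handle hanging back to (275,380). Next: the tilted approach to the handle.

```bash
python3 r.py "([.3463,.3928,.1664],[.4989,-.0332,-.866],[-.8641,.0574,-.5])"
```

```text
t 12.4 pos [353.78 392.68 238.05] q [ 0.26  0.24 -1.29  1.7   0.23  1.38 -0.09] grip 40.14174193972464 F [ 0.56 -0.28 -0.14]
[[-0.   -0.83  0.56]
 [-0.    0.56  0.83]
 [-1.    0.   -0.  ]]
rot [-29.51  -7.94 -29.32] shift [71.65  6.26 -4.04]
```

servo_tool(
  commands=[
    [[-7.4,-2,-7.3,0,0,0,40],[-14.8,-4,-14.6,0,0,0,40],[-22,-6,-22,0,0,0,40],[-29.5,-7.9,-29.3,0,0,0,40],[-29.5,-7.9,-29.3,0,0,0,40]],
  ],
)

```text
time: 13.02
position: [0.352, 0.3926, 0.2383]
tool_rot: [-1.381, 0.857, 0.759]
ft_force: [0.7, -0.4, 0.2]
grip_width: 0.46
```

```bash
python3 r.py "([.3463,.3928,.1664],[.4989,-.0332,-.866],[-.8641,.0574,-.5])"
```

```text
t 13.025 pos [352.03 392.64 238.27] q [ 0.2  -0.27 -1.25  1.96  0.25  1.05  0.34] grip 40.05279372419985 F [ 0.68 -0.39  0.23]
[[ 0.5  -0.86  0.07]
 [-0.04  0.06  1.  ]
 [-0.86 -0.5  -0.  ]]
rot [-0.03 -0.16  0.27] shift [59.18 41.17 -0.08]
```

servo_tool(
  commands=[
    [[0,0,0,15,10,0,40],[0,0,0,30,20,0,40],[0,0,0,45,31,0,40],[0,0,0,59,41,0,40],[0,0,0,59,41,0,40]],
  ],
)

```text
time: 13.65
position: [0.3479, 0.3929, 0.1648]
tool_rot: [-1.372, 0.866, 0.768]
ft_force: [-0.2, 0.1, -0.5]
grip_width: 0.46
```

```bash
python3 r.py "([.3962,.3895,.0798],[.4989,-.0332,-.866],[-.8641,.0574,-.5])"
```

```text
t 13.65 pos [347.85 392.88 164.84] q [ 0.18 -0.04 -1.37  2.05  0.54  1.    0.04] grip 39.97684506979792 F [-0.19  0.15 -0.51]
[[ 0.49 -0.87  0.07]
 [-0.03  0.06  1.  ]
 [-0.87 -0.49  0.  ]]
rot [-0.26 -0.07 -0.45] shift [97.88 -0.23 -0.04]
```

servo_tool(
  commands=[
    [[0,0,0,25,0,0,40],[0,0,0,50,0,0,40],[0,0,0,75,0,0,40],[0,0,0,98,0,0,40],[0,0,0,98,0,0,40]],
  ],
)

```text
time: 14.28
position: [0.3978, 0.3888, 0.0807]
tool_rot: [-1.375, 0.865, 0.763]
ft_force: [-0.7, 0.3, -0.1]
grip_width: 0.457
```

```bash
python3 r.py "([.3962,.3895,.0798],[.4989,-.0332,-.866],[-.8641,.0574,-.5])"
```

```text
t 14.275 pos [397.81 388.82  80.72] q [-0.02  0.31 -1.21  2.09  0.98  1.02 -0.27] grip 39.759634657722614 F [-0.65  0.28 -0.08]
[[ 0.5  -0.87  0.07]
 [-0.04  0.06  1.  ]
 [-0.87 -0.5  -0.  ]]
rot [-0.27 -0.2  -0.21] shift [-0.02  1.89  0.56]
```

Good pose. Close on the handle.

servo_tool(
  commands=[
    [[0,0,0,0,0,0,10],[0,0,0,0,0,0,10],[0,0,0,0,0,0,10],[0,0,0,0,0,0,10],[0,0,0,0,0,0,10]],
  ],
  newtons=35,
)

```text
time: 14.9
position: [0.3971, 0.39, 0.0821]
tool_rot: [-1.378, 0.858, 0.763]
ft_force: [-0.6, 0.3, 0.4]
grip_width: 0.182
```

```bash
python3 r.py; python3 - <<'E'
from h import *
a=snap('scene','s4')[270:400,180:330]
cv2.imwrite('pics/c8.png',cv2.resize(a[:,:,::-1],None,fx=4,fy=4,interpolation=2))
E
```

```text
t 14.9 pos [397.13 390.05  82.12] q [-0.02  0.31 -1.21  2.09  0.98  1.02 -0.27] grip 15.802142302377577 F [-0.59  0.35  0.38]
[[ 0.5  -0.86  0.07]
 [-0.03  0.06  1.  ]
 [-0.87 -0.5  -0.  ]]
```

View pics/c8.png

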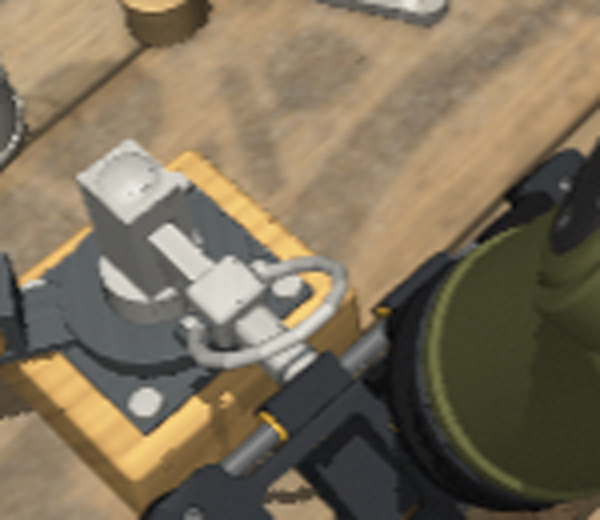

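The handle is gripped at 15.8 mm, the pin is in the hole at scene (217,330), and the ring is free of the gripper. Levelling it, then pushing.

servo_tool(
  commands=[
    [[0,0,1.2,-2.2,-1.2,0,10],[0,0,2.4,-4.4,-2.4,0,10],[0,0,3.6,-6.6,-3.6,0,10],[0,0,4.6,-8.2,-4.7,0,10],[0,0,4.6,-8.2,-4.7,0,10]],
  ],
)

```text
time: 15.58
position: [0.3977, 0.3899, 0.0915]
tool_rot: [-1.349, 0.919, 0.825]
ft_force: [-0.3, 0.1, -0.8]
grip_width: 0.179
```

```bash
python3 r.py "([.410,.3890,.0915],[.4989,-.0332,-.866],[-.8641,.0574,-.5])"
```

```text
t 15.575 pos [397.68 389.87  91.47] q [ 0.06  0.31 -1.26  2.05  0.87  1.02 -0.14] grip 15.6074531290674 F [-0.25  0.15 -0.83]
[[ 0.43 -0.9   0.07]
 [-0.03  0.06  1.  ]
 [-0.9  -0.43  0.  ]]
rot [-0.12 -0.03 -4.6 ] shift [  5.27 -11.16  -0.02]
```

servo_tool(
  commands=[
    [[0,0,0,1.3,-2.7,0,10],[0,0,0,2.6,-5.4,0,10],[0,0,0,3.9,-8.1,0,10],[0,0,0,5.2,-10.8,0,10],[0,0,0,5.2,-10.8,0,10]],
  ],
)

```text
time: 16.2
position: [0.4094, 0.3891, 0.0912]
tool_rot: [-1.35, 0.918, 0.825]
ft_force: [1.6, -0.1, -0.2]
grip_width: 0.178
```

```bash
python3 r.py "([.4255,.3881,.0915],[.43,-.03,-.9],[-.9,.06,-.43])"
```

```text
t 16.2 pos [409.44 389.07  91.2 ] q [ 0.06  0.33 -1.24  2.04  0.88  1.02 -0.13] grip 15.502078136815605 F [ 1.6  -0.13 -0.19]
[[ 0.43 -0.9   0.07]
 [-0.03  0.06  1.  ]
 [-0.9  -0.43 -0.  ]]
rot [-0.05  0.04 -0.16] shift [  6.64 -14.66   0.12]
```

Sliding freely. About 16 mm remain.

servo_tool(
  commands=[
    [[0,0,0,1.3,-2.7,0,10],[0,0,0,2.6,-5.4,0,10],[0,0,0,3.9,-8.1,0,10],[0,0,0,5.2,-10.8,0,10],[0,0,0,5.2,-10.8,0,10]],
  ],
)

```text
time: 16.82
position: [0.4215, 0.3882, 0.0912]
tool_rot: [-1.35, 0.918, 0.825]
ft_force: [0.9, 0.1, -0.5]
grip_width: 0.182
```

servo_tool(
  commands=[
    [[0,0,0,0.5,-1,0,10],[0,0,0,0.9,-1.8,0,10],[0,0,0,0.9,-1.8,0,10]],
  ],
)

```text
time: 17.2
position: [0.4228, 0.3882, 0.091]
tool_rot: [-1.35, 0.918, 0.825]
ft_force: [-0.9, -0.7, 0.5]
grip_width: 0.177
```

```bash
python3 r.py
```

```text
t 17.2 pos [422.83 388.21  91.01] q [ 0.07  0.34 -1.23  2.02  0.9   1.02 -0.11] grip 15.420725691427041 F [-0.89 -0.71  0.47]
[[ 0.43 -0.9   0.07]
 [-0.03  0.06  1.  ]
 [-0.9  -0.43 -0.  ]]
```

Advance in 2–3 mm steps until contact shows in the force.

servo_tool(
  commands=[
    [[0,0,0,0.5,-1,0,10],[0,0,0,0.9,-1.8,0,10],[0,0,0,1.3,-2.7,0,10],[0,0,0,1.3,-2.7,0,10]],
  ],
)

```text
time: 17.7
position: [0.4236, 0.3883, 0.0903]
tool_rot: [-1.35, 0.92, 0.828]
ft_force: [-8.4, -1.8, 4.1]
grip_width: 0.18
```

servo_tool(
  commands=[
    [[0,0,0,0.4,-0.9,0,10],[0,0,0,0.9,-1.8,0,10],[0,0,0,0.9,-1.8,0,10]],
  ],
)

```text
time: 18.08
position: [0.4237, 0.3884, 0.0895]
tool_rot: [-1.35, 0.922, 0.831]
ft_force: [-13.3, -1.8, 3.8]
grip_width: 0.184
```

servo_tool(
  commands=[
    [[0,0,0,0.4,-0.9,0,10],[0,0,0,0.9,-1.8,0,10],[0,0,0,0.9,-1.8,0,10]],
  ],
)

```text
time: 18.45
position: [0.4237, 0.3886, 0.0887]
tool_rot: [-1.35, 0.924, 0.833]
ft_force: [-16.6, -1.8, 3.0]
grip_width: 0.18
```

```bash
python3 r.py
```

```text
t 18.45 pos [423.75 388.6   88.65] q [ 0.07  0.35 -1.23  2.02  0.9   1.02 -0.1 ] grip 15.639221766073428 F [-16.6   -1.84   2.97]
[[ 0.42 -0.9   0.06]
 [-0.03  0.06  1.  ]
 [-0.91 -0.42 -0.  ]]
```

servo_tool(
  commands=[
    [[0,0,0,0,0,0,20],[0,0,0,0,0,0,30],[0,0,0,0,0,0,40],[0,0,0,0,0,0,40],[0,0,0,0,0,0,40]],
  ],
)

```text
time: 19.08
position: [0.4301, 0.3876, 0.091]
tool_rot: [-1.35, 0.918, 0.825]
ft_force: [-0.0, -0.1, -0.4]
grip_width: 0.451
```

servo_tool(
  commands=[
    [[0,0,0,-20,0,0,40],[0,0,0,-50,0,0,40],[0,0,0,-80,0,0,40],[0,0,0,-110,0,0,40],[0,0,0,-110,0,0,0]],
  ],
)

```text
time: 19.7
position: [0.3831, 0.3925, 0.1931]
tool_rot: [-1.352, 0.912, 0.821]
ft_force: [0.6, 0.0, -0.1]
grip_width: 0.412
```

```bash
python3 r.py "([.385,.389,.24],[0,0,-1],[-.9978,.0663,0])"; python3 - <<'E'
from h import *
a=snap('scene','s5')[300:375,185:295];b=snap('top','t5')[215:290,155:265]
cv2.imwrite('pics/c9.png',cv2.resize(np.vstack([a,b])[:,:,::-1],None,fx=4,fy=4,interpolation=2))
E
```

```text
t 19.7 pos [383.12 392.48 193.08] q [ 0.26 -0.   -1.35  1.96  0.47  1.05  0.2 ] grip 35.84053397657002 F [ 0.62  0.02 -0.06]
[[ 0.43 -0.9   0.07]
 [-0.03  0.06  1.  ]
 [-0.9  -0.44  0.  ]]
rot [-0.02  0.07 25.79] shift [-41.33 -22.32  -3.29]
```

View pics/c9.png

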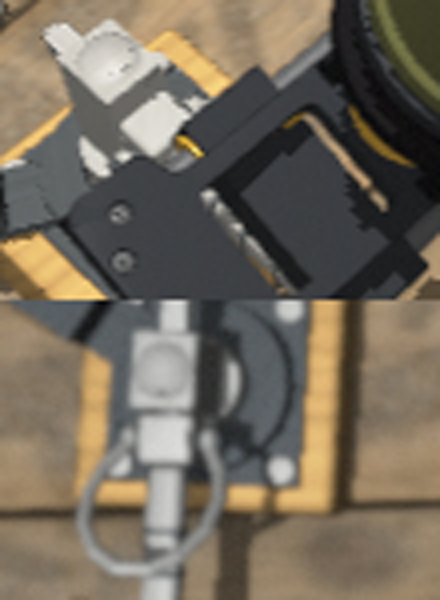

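Head rests against the post face (top, about (196,318)→ head abutting), the tip shows beyond the post, and the ring is still open. Next: straighten the tool and shut the fingers for the ring.

servo_tool(
  commands=[
    [[0,0,6.5,0,0,0,0],[0,0,13,0,0,0,0],[0,0,19.5,0,0,-3,0],[0,0,25.8,0,0,-3,0],[0,0,25.8,0,0,-3,0]],
  ],
)

```text
time: 20.42
position: [0.3846, 0.3864, 0.1875]
tool_rot: [-1.15, 1.252, 1.165]
ft_force: [0.6, 0.5, -0.4]
grip_width: 0.004
```

```bash
python3 r.py "([.415,.3882,.152],[0,0,-1],[-.9978,.0663,0])"
```

```text
t 20.425 pos [384.64 386.37 187.5 ] q [ 0.23  0.37 -1.27  1.72  0.35  1.33  0.39] grip 0.35178831415310713 F [ 0.56  0.54 -0.36]
[[-0.01 -1.    0.07]
 [ 0.    0.07  1.  ]
 [-1.    0.01 -0.  ]]
rot [-0.32 -0.03 -0.73] shift [ 35.11 -30.6    4.02]
```

servo_tool(
  commands=[
    [[0,0,-0.7,18,-8,3,0],[0,0,-0.7,35,-15,3,0],[0,0,-0.7,35,-23,3,0],[0,0,-0.7,35,-30,3,0],[0,0,-0.7,35,-30,3,0]],
  ],
)

```text
time: 21.05
position: [0.4134, 0.389, 0.1556]
tool_rot: [-1.161, 1.236, 1.154]
ft_force: [0.4, 0.6, -0.4]
grip_width: 0.004
```

```bash
python3 - <<'E'
from h import *
np.set_printoptions(precision=1,suppress=True)
s=ctrl.get_state(); r=R.from_rotvec(s['tool_rot']); print(s['position']*1000,s['joint_positions'],s['ft_force']); print(r.as_matrix())
O=np.array([.4945,.3829,.108]);X=np.array([.9978,-.0663,0])
for q in np.arange(0,2.01,.1):
    a=np.radians(135)-q
    f=O+X*(.076*np.cos(a)-.013)+np.array([0,0,.076*np.sin(a)-.010])
    print(round(q,1),f*1000,(f-s['position'])@r.as_matrix()*1000)
E
```

```text
[413.4 389.  155.6] [ 0.2  0.4 -1.2  1.7  0.4  1.3  0.4] [ 0.4  0.6 -0.4]
[[ 0.  -1.   0.1]
 [ 0.   0.1  1. ]
 [-1.  -0.   0. ]]
0.0 [427.9 387.3 151.7] [  4.  -14.5  -0.7]
0.1 [433.5 387.  156.8] [ -1.1 -20.2  -0.7]
0.2 [439.6 386.5 161.3] [ -5.5 -26.3  -0.7]
0.3 [446.1 386.1 165.2] [ -9.4 -32.9  -0.7]
0.4 [453.  385.7 168.4] [-12.5 -39.8  -0.6]
0.5 [460.2 385.2 170.9] [-15.  -47.   -0.6]
0.6 [467.5 384.7 172.7] [-16.7 -54.4  -0.6]
0.7 [475.1 384.2 173.7] [-17.7 -61.9  -0.6]
0.8 [482.6 383.7 174. ] [-17.9 -69.5  -0.6]
0.9 [490.2 383.2 173.5] [-17.4 -77.1  -0.6]
1.0 [497.7 382.7 172.3] [-16.1 -84.6  -0.6]
1.1 [505.  382.2 170.3] [-14.1 -91.9  -0.5]
1.2 [512.1 381.7 167.6] [-11.3 -99.   -0.5]
1.3 [518.9 381.3 164.2] [  -7.9 -105.7   -0.5]
1.4 [525.3 380.9 160.1] [  -3.8 -112.1   -0.5]
1.5 [531.2 380.5 155.4] [   1.  -118.1   -0.5]
1.6 [536.7 380.1 150.1] [   6.3 -123.5   -0.5]
1.7 [541.6 379.8 144.4] [  12.1 -128.4   -0.5]
1.8 [545.9 379.5 138.1] [  18.3 -132.7   -0.5]
1.9 [549.6 379.2 131.5] [  25.  -136.4   -0.5]
2.0 [552.6 379.  124.5] [  32.  -139.3   -0.5]
```

servo_tool(
  commands=[
    [[0,0,0,4,-10,-0.5,0],[0,0,0,2,-18,-0.5,0],[0,0,0,-4,-26,-0.5,0],[0,0,0,-8,-33,-0.5,0],[0,0,0,-11,-40,-0.5,0]],
  ],
)

```text
time: 21.68
position: [0.4496, 0.3869, 0.167]
tool_rot: [-1.162, 1.239, 1.16]
ft_force: [-7.0, -0.7, 5.3]
grip_width: 0.006
```

```bash
python3 r.py "([.4902,.3832,.1725],[0,0,-1],[-.9978,.0663,0])" "([.5253,.3809,.159],[0,0,-1],[-.9978,.0663,0])" ; python3 - <<'E'
from h import *
a=snap('scene','s6')[280:370,170:290];b=snap('top','t6')[195:285,145:265]
cv2.imwrite('pics/c10.png',cv2.resize(np.vstack([a,b])[:,:,::-1],None,fx=3.3,fy=3.3,interpolation=2))
E
```

```text
t 21.675 pos [449.6  386.91 166.99] q [ 0.16  0.48 -1.17  1.64  0.46  1.33  0.41] grip 0.49033156790145516 F [-7.01 -0.68  5.32]
[[ 0.   -1.    0.07]
 [-0.    0.07  1.  ]
 [-1.   -0.   -0.  ]]
rot [ 0.07 -0.01  0.04] shift [ -5.48 -40.76  -1.06]
rot [ 0.07 -0.01  0.04] shift [  8.05 -75.92  -1.07]
```

View pics/c10.png

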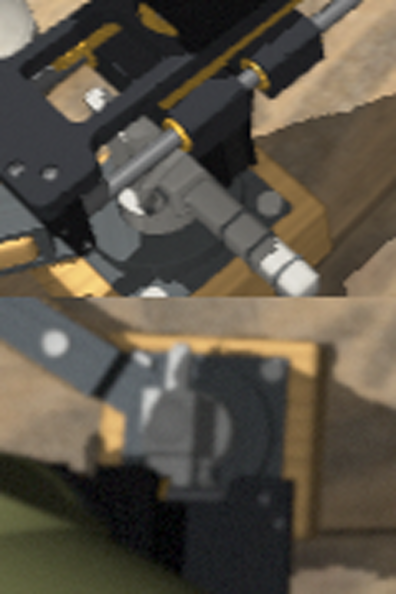

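The scene view shows the pin home with its handle clear, and the ring is hidden behind the shut fingers. The force (about 7 N) agrees with the ring's spring. Continuing along the arc.

servo_tool(
  commands=[
    [[0,0,0,-4,-10.5,-1,0],[0,0,0,-6,-18,-1,0],[0,0,0,-7,-25.5,-1,0],[0,0,0,-7,-33,-1,0],[0,0,0,-6.5,-41,-1,0]],
  ],
)

```text
time: 22.4
position: [0.4904, 0.3837, 0.1738]
tool_rot: [-1.161, 1.238, 1.161]
ft_force: [-7.2, 0.9, 5.2]
grip_width: 0.003
```

```bash
python3 r.py "([.5253,.3809,.159],[0,0,-1],[-.9978,.0663,0])"
```

```text
t 22.4 pos [490.42 383.74 173.78] q [ 0.13  0.53 -1.14  1.56  0.49  1.36  0.45] grip 0.28065487045300025 F [-7.19  0.85  5.22]
[[ 0.   -1.    0.06]
 [ 0.    0.06  1.  ]
 [-1.   -0.    0.  ]]
rot [0.1  0.05 0.06] shift [ 14.81 -34.98  -0.59]
```

servo_tool(
  commands=[
    [[0,0,0,1.5,-7.5,-0.6,0],[0,0,0,3.5,-15,-0.6,0],[0,0,0,6,-22,-0.6,0],[0,0,0,9.5,-28.5,-0.6,0],[0,0,0,13.5,-35,-0.6,0]],
  ],
)

```text
time: 23.02
position: [0.5264, 0.3806, 0.16]
tool_rot: [-1.161, 1.237, 1.16]
ft_force: [-5.1, 1.5, 0.3]
grip_width: 0.0
```

```bash
python3 r.py "([.5459,.3795,.138],[0,0,-1],[-.9978,.0663,0])"
```

```text
t 23.025 pos [526.36 380.63 160.  ] q [ 0.11  0.59 -1.1   1.51  0.53  1.37  0.48] grip 0.03212454126934159 F [-5.09  1.5   0.34]
[[ 0.   -1.    0.07]
 [ 0.    0.07  1.  ]
 [-1.   -0.    0.  ]]
rot [0.06 0.07 0.13] shift [ 22.05 -19.53   0.12]
```

servo_tool(
  commands=[
    [[0,0,0,4.5,-6,0,0],[0,0,0,10,-11.5,0,0],[0,0,0,15.5,-16.5,0,0],[0,0,0,21.5,-21,0,0],[0,0,0,23,-27,0,0]],
  ],
)

```text
time: 23.65
position: [0.5499, 0.3775, 0.1335]
tool_rot: [-1.161, 1.245, 1.164]
ft_force: [-14.3, 2.7, -7.5]
grip_width: 0.002
```

servo_tool(
  commands=[
    [[0,0,0,0,-2,0,0],[0,0,0,0,-4,0,0]],
  ],
)

```text
time: 23.9
position: [0.5507, 0.3776, 0.1324]
tool_rot: [-1.161, 1.249, 1.169]
ft_force: [-15.4, 2.7, -8.7]
grip_width: 0.002
```

```bash
python3 r.py
```

```text
t 23.9 pos [550.7  377.59 132.38] q [ 0.08  0.66 -1.06  1.48  0.57  1.36  0.5 ] grip 0.19195985736184118 F [-15.37   2.67  -8.69]
[[-0.01 -1.    0.06]
 [-0.    0.06  1.  ]
 [-1.    0.01 -0.  ]]
```

The push is now nearly radial on the ring, so I'll back off and up to let it snap.

servo_tool(
  commands=[
    [[0,0,0,-1,5,0,0],[0,0,0,-4,12,0,0],[0,0,0,-4,12,0,0]],
  ],
)

```text
time: 24.28
position: [0.5485, 0.3773, 0.1413]
tool_rot: [-1.163, 1.235, 1.153]
ft_force: [1.3, -0.4, 0.5]
grip_width: 0.007
```

```bash
python3 r.py
```

```text
t 24.275 pos [548.52 377.28 141.33] q [ 0.1   0.63 -1.07  1.49  0.57  1.35  0.49] grip 0.593198706299799 F [ 1.26 -0.42  0.51]
[[ 0.01 -1.    0.07]
 [-0.    0.07  1.  ]
 [-1.   -0.01 -0.  ]]
```

servo_tool(
  commands=[
    [[0,0,0,-20,0,0,0],[0,0,0,-60,0,0,0],[0,0,0,-110,0,0,0],[0,0,0,-130,50,0,0],[0,0,0,-130,100,0,0]],
  ],
)

```text
time: 24.9
position: [0.4469, 0.3862, 0.2744]
tool_rot: [-1.16, 1.231, 1.153]
ft_force: [-1.4, 1.1, 0.7]
grip_width: 0.007
```

servo_tool(
  commands=[
    [[0,0,0,0,50,-60,0],[0,0,0,0,60,-120,0],[0,0,0,0,60,-170,0],[0,0,0,0,60,-200,0],[0,0,0,0,60,-200,0]],
  ],
)

```text
time: 25.52
position: [0.3758, 0.1808, 0.2708]
tool_rot: [-1.151, 1.244, 1.143]
ft_force: [0.1, 1.2, 0.6]
grip_width: 0.009
```

```bash
python3 r.py; python3 - <<'E'
from h import *
a=snap('scene','s7')[290:380,170:290];b=snap('top','t7')[195:285,145:265]
cv2.imwrite('pics/c11.png',cv2.resize(np.vstack([a,b])[:,:,::-1],None,fx=3.3,fy=3.3,interpolation=2))
E
```

```text
t 25.525 pos [375.8  180.81 270.82] q [ 0.59 -0.3  -0.89  1.88 -0.23  1.45  1.23] grip 0.7604368844808754 F [0.08 1.21 0.62]
[[ 0.01 -1.    0.08]
 [-0.    0.08  1.  ]
 [-1.   -0.01 -0.  ]]
```

View pics/c11.png

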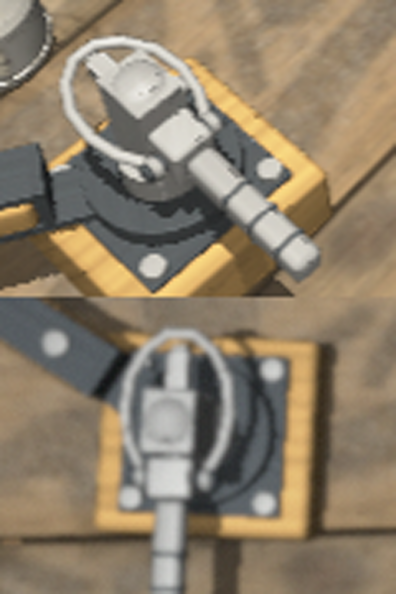

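Both views show the ring round the post with its far side beyond the tip (top about (199,206), scene about (197,303)). I'll check its angle against the projections.

```bash
python3 - <<'E'
from h import *
np.set_printoptions(precision=1,suppress=True)
O=np.array([.4945,.3829,.108]);X=np.array([.9978,-.0663,0])
for q in(1.9,2.1,2.2,2.36):
    a=np.radians(135)-q; p=O+.076*(X*np.cos(a)+np.array([0,0,1])*np.sin(a)); print(q,proj('scene',p),proj('top',p))
print('tip',proj('scene',O+.07*X),proj('top',O+.07*X))
print('seen far bar', np.array([118,40])/3.3+[170,290], np.array([177,332-297])/3.3+[145,195],'tip',np.array([97,62])/3.3+[170,290],np.array([178,350-297])/3.3+[145,195])
E
```

```text
1.9 [194.4 294.4] [194.5 206.9]
2.1 [194.2 298.1] [196.7 204.8]
2.2 [194.5 300.4] [197.8 204.5]
2.36 [195.6 304.6] [199.5 204.9]
tip [197.8 306.5] [199.3 208.3]
seen far bar [205.8 302.1] [198.6 205.6] tip [199.4 308.8] [198.9 211.1]
```

```bash
python3 - <<'E'
from h import *
np.set_printoptions(precision=1,suppress=True)
O=np.array([.4945,.3829,.108]);X=np.array([.9978,-.0663,0])
t5,t7=[cv2.imread(f'pics/{n}.png',0) for n in('t5','t7')]
# column strips along the pin, mean of 3 px about u=198.5 (tip), 196 (head)
print('rows 200-222 u198-199'); print(t5[200:223,198:200].mean(1)); print(t7[200:223,198:200].mean(1))
print('head rows 238-262 u194-197'); print(t5[238:263,194:198].mean(1)); print(t7[238:263,194:198].mean(1))
for n,d,h in(('tip',70,0),('far face top',43,22),('post front top',11,22),('head front top',11,12),('head back top',-11,12),('handle end top',-90,8)):
    p=O+X*d/1e3+[0,0,h/1e3]; print(n,proj('top',p))
print('handle end rows 285-305',t7[285:312,192:197].mean(1))
E
```

```text
rows 200-222 u198-199
[115.  117.5 119.5 122.5 118.5 109.5 117.  152.  166.  171.  177.  186.
 201.  205.5 205.  205.5 205.  206.5 206.5 206.  206.5 203.5 188.5]
[116.  117.  118.  119.  138.5 177.5 188.5 168.5 162.  167.5 177.5 187.
 201.5 206.5 205.  205.  204.5 205.5 207.5 205.5 207.5 203.  189.5]
head rows 238-262 u194-197
[156.2 172.8 189.5 177.5 143.5 147.8 180.2 203.  209.2 210.8 212.8 212.2
 212.8 212.8 213.8 212.2 197.5 161.5 128.5 157.5 183.2 192.2 194.2 195.
 194.8]
[157.2 173.5 190.5 177.2 144.2 150.2 180.5 203.5 209.  210.5 211.8 213.2
 212.5 213.5 213.8 212.8 199.  161.2 130.  157.8 184.  192.  194.  195.
 194.5]
tip [199.3 208.3]
far face top [195.2 222.5]
post front top [194.1 241.4]
head front top [195.5 241.8]
head back top [194.7 254.7]
handle end top [192.5 301.4]
handle end rows 285-305 [189.2 198.2 198.4 198.4 198.2 199.  195.4 182.6 153.2 150.8 182.8 197.
 197.4 194.6 191.2 182.  153.2 125.  123.4 127.4 127.8 126.2 124.8 124.
 122.2 119.4 115. ]
```

```bash
python3 -c "
from bench import ctrl,close_job
s=ctrl.get_state();print(s['time'],s['ft_force']);print(close_job())"
```

```text
25.625 [-0.16829639  1.44333652 -0.29612012]
the job is handed in; nothing more can be done
None
```

The tow bar is locked and the job was handed in at 25.6 s of the 64 s allowed; no verdict was reported.

**What I did:**
1. I lifted the pin out of its block by the shank and put its nose about 30 mm into the cross hole, with no more than about 4 N in x.
2. I re-gripped it by the handle with the tool tilted, levelled it and pushed it home. It came up against a stop at about 17 N.
3. I swept the ring over the post with the shut fingers, following its arc at 7–15 N, then backed off and withdrew.

**Last checks:**
- **Pin:** in the last top picture the head lies against the post and the tip shows beyond it. The head and handle edges fall within about 1 px (1.7 mm) of where they should be with the pin home, and they did not move when the ring was flipped.
- **Ring:** its far side is in front of the tip, and the top picture fits 2.36 rad (shut) better than 2.2 rad. My pixel reading in the scene picture was not on the middle of the far side, so that view only shows the ring lying round the post.
- **Arm:** it stands clear of everything, with no contact force.

**What disagreed:**
- The two cameras differed by 3–4 mm in y. I corrected for this by comparing the gripped pin's known position with the picture.
- The pin's tip edge appears about 1.6 px farther through the post than predicted.
- At the end of the ring sweep the push met about 15 N, because it had become nearly radial. Backing off freed it.
- I did not measure the oil can, rule, wedge and mallet at the end; the arm's path kept clear of them.

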